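# Set the head pressure and lock the print head of a tube-label printer

## Task

The tube-label printer has just been threaded with a fresh roll of labels and its print head is still up. Turn the head-pressure dial to 2, swing the head-lock lever forward and all the way down so that the head is locked on the labels, and let go of both. Leave the other things on the bench where they are.

Things in the scene. Friction and masses are not known exactly. Their poses are not given: they have to be found in the camera images.
- printer: White label printer, fixed, 370 deep (x) x 255 wide (y) x 307 mm high. Origin on the bench, 200 mm behind its front; x runs from its front (x = -200, facing the robot) to its back (x = 170), y to its left, z up. Left of y = 0: closed housing up to 307 mm, its front sloping from x = -200, z = 140 to x = -100, z = 285. Right of it (y -140 to 0): open print side, base 65 mm high, head near the front.
- spindle (a point): Middle of the ribbon spindle with a bare cardboard core, 38 mm thick, level, its axis along the printer's y, 120 mm long from the housing (x = -88, z = 262 mm of the printer). It stands over the raised lever and bars the gripper's way straight down: reach the lever from the front, the tool's body leaning 30 to 45 degrees towards the printer's front.
- head_lever (a joint): Head-lock lever (rad). 0: fully down, level, pointing to the printer's front, head locked. Grows as it is raised: 1.57 straight up, more leans back (stop at 1.9). Starts raised, stays where left, turns with about 0.10 N m (2.5 N near its end). The head rises and drops with it.
- lever_pivot (a point): Axis of the lever, along the printer's y (x = -105, y = -112, z = 155 mm of the printer). Two steel cheeks, 22 mm over both, flank the lever here; they reach 14 mm above the axis, 15 mm in front of it and 19 mm behind.
- lever_grip (a point): Middle of the plain black lever, 45 mm from its axis. The lever is 60 mm long from the axis, 12 mm wide (along the axis) and 7 mm thick, 10 mm over its last 20 mm. Nothing stands beside it to the right; the dial plate is 29 mm and the dial knob 40 mm to its left. x runs from the lever's end to its axis, y along the axis.
- pressure_dial (a joint): Head-pressure dial (rad): number = 1 + angle / 0.45, so 1 is 0, 2 is 0.45, 3 is 0.90, 4 is 1.35, 5 is 1.80 (stops at 1 and 5). Grows clockwise as seen looking onto the knob's end. Click stops hold it at each number: up to 0.05 N m to turn on; let go, it slips into the nearest number.
- dial_top (a point): Middle of the free end of the black knurled dial knob, 32 mm in diameter, 24 mm high. z is the knob's axis, pointing out of it, leaning 36 degrees from upright towards the printer's front. A white line on its top and side points to the number.
- dial_plate (a point): Middle of the face of the fixed round plate under the knob, 54 mm in diameter (x = -135, y = -50, z = 155 mm of the printer), 24.5 mm below the knob's end. Black numbers 1 to 5 stand round it clockwise: 1 on the left, 3 at its highest point (uphill, away from the front), 5 on the right.
- wire_rack: Bystander: blue wire rack, 184 x 94 x 66 mm, tubes up to 90 mm high, left of the printer. Origin under its middle.
- tube_block: Bystander: yellow tube block, 200 x 75 x 48 mm, tubes up to 62 mm high, to the right. Origin under its middle.
- media_bottle: Bystander: glass bottle, 68 mm in diameter, 150 mm high, to the right of the printer. Origin under its middle.
- cleaner_bottle: Bystander: small white bottle, 44 mm in diameter, 105 mm high, close to the printer's right side. Origin under its middle.
- spare_roll: Bystander: spare roll of labels standing on its flat side, 90 mm in diameter, 50 mm high, in front of the printer. Origin under its middle.
- marker: Bystander: marker pen, 14 mm thick, 135 mm long, lying in front of the printer. Origin under its middle.
- freezer_box: Bystander: dark blue box, 136 x 136 x 52 mm, to the right. Origin under its middle.

How it is judged:
By the outcome, as a careful person would: the job done as asked, in the order asked, and still so for the second after the job is handed in, with the robot touching nothing.
It also fails if it takes over 54 s, if anything falls off the work surface, if the arm or the gripper's body presses on something with over 40 N, if the wrist force passes 120 N, or if a joint passes its speed limit or range.

## Robot

A 6-joint arm with a two-finger parallel gripper is mounted at the origin on the work surface. World frame = base frame: x ahead of the robot, y to its left, z up, the work surface at z = 0. Lengths are in m, angles in rad, forces in N, time in s.
With the tool pointing down it reaches from about 0.4 to 0.825 m from the base axis. Payload 7 kg.
Tool frame: the origin (TCP) lies at the very end of the fingers, on their centre line; the grasp point (between the pads) lies 19 mm behind it; x points along the fingers, y is the direction in which the jaws open and shut, and the axes are right-handed (so a half turn about x gives the same grasp; the last joint's range is limited). The gripper opens to 88 mm and grips with 3 to 60 N. Pads are 19 mm wide; open, the fingers measure 130 mm over their backs; the gripper's body (78 mm by 193 mm) begins 47 mm behind the grasp point.
Start: joints at [-0.93, 0.359, 0.012, 0, -1.224, -0.288], TCP at [0.233, -0.633, 0.227] pointing down, gripper open.
Joint ranges: [-3.07, 3.07], [-1.43, 2.12], [-1.02, 1.25], [-3.03, 1.67], [-3.05, -0], [-3.03, 3.03]. Speed limits (rad/s): [2.39, 2.39, 3.01, 3.14, 3.14, 3.14].

## Interface

Orientations are given as [roll, pitch, yaw] about the fixed x, y, z axes, in that order (R = Rz(yaw) Ry(pitch) Rx(roll)).
In Python, from station import arm gives the robot as it stands.
- The arm moves only by the shell command python3 -m inch 'ROWS' [OPENING] [FORCE]. ROWS is text: rows parted by semicolons, each of 6 numbers parted by spaces: the shift along the world's x, y, z in units of 30 mm (1.0 is 30 mm), then the turn, a rotation vector about the world's x, y, z in units of 5 degrees (1.0 is 5 degrees). In form: dx dy dz wx wy wz; .... A call has 1 to 12 rows; each row shifts and turns the commanded pose from where the row before left it; what a row does not reach is not made up. A row lasts 1/8 s, in which the tool goes at most 62.5 mm and 10.7 degrees, less where a joint would pass 70% of its speed; a pose out of reach is approached as far as the arm can. A call is refused whole if a number of a shift passes 1 or a number of a turn 1, either way. A call with a gripper value outside its range is refused whole. OPENING is the opening, from 0 (shut) to 1 (fully open), set as the call begins (- or left out, the last holds). The fingers move at their own pace and stop on an object; FORCE is the grip in N (left out, the last holds). Time passes only in rows, so rows that do not move let the fingers close. It gives the time, the measured TCP pose, the force and the opening at its end, in the units of the state.
- arm.get_state(): the state, without advancing time (a new reading comes with each control period).
- arm.grab_frame(name): name is "scene" or "side" or "wrist"; returns a dict with "frame" (400x640x3 uint8, red, green, blue), "range_z" (400x640 float32, m along the optical axis (not along the pixel's ray), 0 where there is no reading), "mtx" (3x3 intrinsics, pixels), "dist_coeffs" ([k1, k2, p1, p2, k3] as OpenCV has them; the pictures are not rectified), "pose" (4x4, takes a point from camera to world coordinates). Camera axes: x right, y up, looking along -z (the intrinsics and any distortion apply to the point x, -y, -z); pixel columns grow to the right and rows downward; lengths in m; the calibration is good to about 2 mm. A picture is of the moment at which its call begins.
- arm.job_done(): hands the job in, once; it reports no verdict.
Trained networks look in a picture, given as the dict that the camera call returned (one of the last four; its "shot" number tells which), for a name from the list of things; names that differ only in an ending like _2 or _b are one class to them, and where a whole thing is asked for, a point or a joint stands for the part that bears it (a point fixed in the world has none). Each returns a list of dicts, best first, with "confidence" (0 to 1); they miss things now and then, are a little off and sometimes report something else, mostly with a low value. They report only what shows in the picture. A call takes as long as a camera call.
- arm.search_frame(picture, target): "extent" ([centre column, centre row, width, height] as shares, 0 to 1, of the picture: columns of its width, rows of its height, round what is visible of it).
- arm.masks_of(picture, target): "mask" (400x640 bool, what is visible of it) and "extent" ([centre column, centre row, width, height] as shares, 0 to 1, of the picture: columns of its width, rows of its height, round what is visible of it).
- arm.place_of(picture, target): "position" ([column, row] as shares, 0 to 1, of the picture: columns of its width, rows of its height: a listed point, or the origin of a listed thing).
The state is a dict: "t": time; "q": joint angles; "qd": joint speeds; "joint_efforts": joint torques, N m; "eef_pos": TCP position; "ee_rot": TCP orientation; "force": force on the tool from outside, world axes, zero at the start; "moment": the same for the moment, N m; "width": finger opening in m.
Only numpy, scipy, OpenCV 4.12 (cv2) and the standard library are available. Lean on these libraries where they do the work, as an engineer would, in place of code of your own. Each camera call takes 0.05 s, during which the arm holds its last target. There are 200 camera calls.

## Working session

There is one attempt and no reset: what is moved stays moved. The work goes in short steps, Python scripts to look and compute and a shell command to move; the robot and the scene stay as the last step left them, time stands still between calls to the robot, and variables do not carry over. Pictures are saved under pics/ and viewed, about 8 in all and at most 12, crops included, and the job is handed in when it is done.

```bash
ls; mkdir -p pics; cat > h.py <<'E'
import numpy as np, cv2
from station import arm
def px(p,f):
    return np.array([f[0]*640,f[1]*400])
def ray(p,uv):
    n=cv2.undistortPoints(np.array([[uv]],float),p['mtx'],np.array(p['dist_coeffs'],float))[0,0]
    T=np.array(p['pose']); d=T[:3,:3]@np.array([n[0],-n[1],-1.]); return T[:3,3],d
def deproj(p,uv,z=None):
    o,d=ray(p,uv)
    if z is None: z=p['range_z'][int(uv[1]),int(uv[0])]
    return o+d*z
def tri(rays):
    A=np.zeros((3,3));b=np.zeros(3)
    for o,d in rays:
        d=d/np.linalg.norm(d);P=np.eye(3)-np.outer(d,d);A+=P;b+=P@o
    x=np.linalg.solve(A,b)
    return x,[np.linalg.norm((np.eye(3)-np.outer(d,d)/(d@d))@(x-o)) for o,d in rays]
def proj(p,X):
    T=np.linalg.inv(np.array(p['pose'])); c=T[:3,:3]@np.array(X)+T[:3,3]
    return cv2.projectPoints(np.array([[c[0],-c[1],-c[2]]]),np.zeros(3),np.zeros(3),p['mtx'],np.array(p['dist_coeffs'],float))[0].ravel()
def save(p,name,crop=None,s=1):
    im=p['frame'][:,:,::-1]
    if crop: im=im[crop[1]:crop[3],crop[0]:crop[2]]
    cv2.imwrite('pics/'+name,cv2.resize(im,None,fx=s,fy=s,interpolation=cv2.INTER_CUBIC))
E
python3 - <<'E'
from h import *
np.set_printoptions(precision=4,suppress=True)
print(arm.get_state())
P={n:arm.grab_frame(n) for n in('scene','side','wrist')}
for n,p in P.items(): print(n,np.array(p['pose'])[:3],p['mtx'][0])
for t in 'printer spindle lever_pivot lever_grip dial_top dial_plate wire_rack tube_block media_bottle cleaner_bottle spare_roll marker freezer_box'.split():
    R=[]
    for n,p in P.items():
        r=arm.place_of(p,t)
        if r and r[0]['confidence']>.3:
            uv=px(p,r[0]['position']); 
            if 0<=uv[0]<640 and 0<=uv[1]<400: print(t,n,round(r[0]['confidence'],2),uv,deproj(p,uv)); R.append(ray(p,uv))
    if len(R)>1: print('   TRI',*tri(R))
cv2.imwrite('pics/a.png',cv2.resize(np.vstack([P['scene']['frame'],P['side']['frame']])[:,:,::-1],(480*1,600)))
save(P['scene'],'s.png');
E
```

```text
pics
{'t': 0.0, 'q': array([-0.9299,  0.3594,  0.0111, -0.0004, -1.2241, -0.2881]), 'qd': array([ 0.0007,  0.0008, -0.0004, -0.0006, -0.0004,  0.0002]), 'joint_efforts': array([  0.001 , -58.2717,  29.3075,   6.9975,   0.0071,  -0.0002]), 'eef_pos': array([ 0.233 , -0.633 ,  0.2256]), 'ee_rot': array([1.6377, 1.5692, 1.9904]), 'force': array([-0.1507,  1.0074,  0.037 ]), 'moment': array([ 0.0042,  0.0028, -0.0115]), 'width': 0.08740990206595388}
scene [[-0.3583 -0.7623  0.539   1.2771]
 [ 0.9335 -0.3012  0.1945  0.2663]
 [ 0.014   0.5729  0.8195  1.2642]] [443.9016   0.     319.9278]
side [[ 0.9775  0.1286 -0.167   0.2994]
 [-0.2104  0.5464 -0.8107 -1.2812]
 [-0.013   0.8276  0.5612  1.0609]] [430.116    0.     311.2975]
wrist [[-0.3459 -0.9021 -0.2579  0.1637]
 [ 0.9383 -0.3322 -0.0963 -0.6587]
 [ 0.0012 -0.2753  0.9614  0.3841]] [315.6828   0.     317.5234]
printer scene 0.65 [330.688 269.48 ] [0.8453 0.1422 0.3037]
printer side 0.93 [343.616 217.8  ] [ 0.6774 -0.04    0.1039]
   TRI [ 0.7144  0.1003 -0.0003] [np.float64(0.005938924698903225), np.float64(0.005938924698903354)]
spin
[... 1482 characters left out ...]
140433657242317)]
spare_roll scene 0.87 [371.392 203.2  ] [0.6185 0.1743 0.2861]
spare_roll side 0.82 [273.216 219.08 ] [0.4285 0.1099 0.0315]
   TRI [0.4308 0.1474 0.0049] [np.float64(0.0014707011039713103), np.float64(0.0014707011039713793)]
marker scene 0.71 [273.088 256.   ] [ 0.7576 -0.0661  0.0599]
marker side 0.67 [345.024 216.92 ] [0.7004 0.0172 0.0631]
   TRI [ 0.7256 -0.0428  0.0833] [np.float64(0.04377281805511962), np.float64(0.04377281805511967)]
freezer_box scene 0.84 [191.104 187.   ] [ 0.6201 -0.4346  0.0488]
freezer_box side 0.73 [356.032 330.8  ] [ 0.5846 -0.5129  0.0504]
   TRI [ 0.596  -0.4677 -0.0047] [np.float64(0.0052307884593060456), np.float64(0.0052307884593062615)]
```

View pics/a.png

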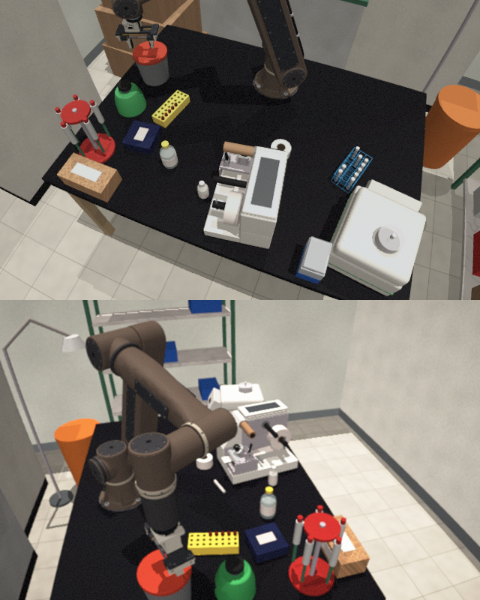

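```bash
cat >> h.py <<'E'
from scipy.spatial.transform import Rotation as Rn
def Rcur(): return Rn.from_euler('xyz',arm.get_state()['ee_rot']).as_matrix()
def Rtgt(lean,psi,s=1,spin=0):
    a=np.radians(lean);p=np.radians(psi)
    x=np.array([np.sin(a)*np.cos(p),np.sin(a)*np.sin(p),-np.cos(a)]);y=s*np.array([-np.sin(p),np.cos(p),0])
    M=np.array([x,y,np.cross(x,y)]).T
    return Rn.from_rotvec(np.radians(spin)*x).as_matrix()@M   # spin about tool x
def go(pos,R,n=None):
    s=arm.get_state(); d=(np.array(pos)-s['eef_pos'])/.03; w=np.degrees(Rn.from_matrix(R@Rcur().T).as_rotvec())/5
    print('shift units',d.round(2),'turn units',w.round(2))
E
python3 - <<'E'
from h import *
print(Rcur().round(2))
for s in(1,-1): go([.45,.03,.33],Rtgt(38,5,s))
E
```

```text
[[ 0.   -0.35  0.94]
 [-0.    0.94  0.35]
 [-1.   -0.   -0.  ]]
shift units [ 7.23 22.11  3.45] turn units [ 1.66 -7.44 -2.93]
shift units [ 7.23 22.11  3.45] turn units [-10.61  -2.37  31.29]
```

View pics/s.png

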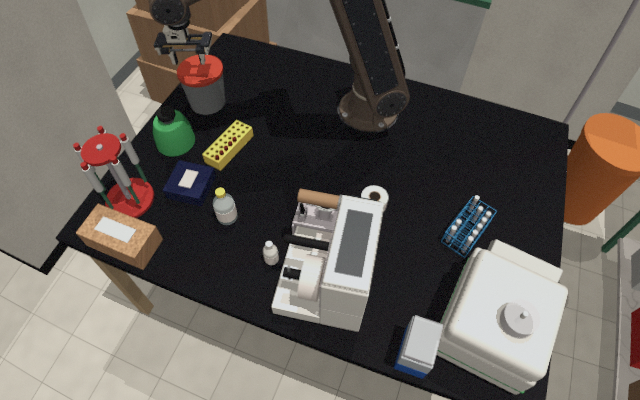

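```bash
python3 -m inch '.3 .9 .4 .07 -.31 -.12;.3 .9 .4 .07 -.31 -.12;.3 .92 .4 .07 -.31 -.12;.3 .92 .4 .07 -.31 -.12;.3 .92 .4 .07 -.31 -.12;.3 .92 .4 .07 -.31 -.12;.3 .92 .3 .07 -.31 -.12;.3 .92 .2 .07 -.31 -.12;.3 .92 .2 .07 -.31 -.12;.3 .92 .1 .07 -.31 -.12;.3 .92 .1 .07 -.31 -.12;.3 .92 .1 .07 -.31 -.12' 1 20
python3 -m inch '.3 .92 0 .07 -.31 -.12;.3 .92 0 .07 -.31 -.12;.3 .92 0 .07 -.31 -.12;.3 .92 0 .07 -.31 -.12;.3 .92 0 .07 -.31 -.12;.3 .92 0 .07 -.31 -.12;.3 .92 0 .07 -.31 -.12;.3 .92 0 .07 -.31 -.12;.3 .92 0 .07 -.31 -.12;.3 .92 0 .07 -.31 -.12;.3 .92 0 .07 -.31 -.12;.3 .92 0 .07 -.31 -.12'
cat > look.py <<'E'
from h import *
import sys
np.set_printoptions(precision=4,suppress=True)
P={n:arm.grab_frame(n) for n in('wrist','scene','side')}
for t in 'printer spindle lever_pivot lever_grip dial_top dial_plate'.split():
    R=[]
    for n,p in P.items():
        r=arm.place_of(p,t)
        if r and r[0]['confidence']>.3:
            uv=px(p,r[0]['position'])
            if 0<=uv[0]<640 and 0<=uv[1]<400: print(t,n,round(r[0]['confidence'],2),uv,deproj(p,uv)); R.append(ray(p,uv))
    if len(R)>1: print('   TRI',*tri(R))
save(P['wrist'],sys.argv[1])
E
python3 look.py w1.png
```

```text
t: 3.6
eef_pos: [0.3413, -0.3026, 0.3289]
ee_rot: [-0.068, 1.237, 0.157]
force: [0.1, 0.2, 1.0]
width: 0.0878
t: 5.1
eef_pos: [0.4491, 0.0291, 0.329]
ee_rot: [0.002, 0.905, 0.094]
force: [1.2, -0.9, 0.4]
width: 0.0874
printer wrist 0.95 [341.888 157.   ] [0.5977 0.0759 0.1204]
printer scene 0.87 [331.008 270.4  ] [0.8462 0.1434 0.3012]
printer side 0.69 [343.232 217.08 ] [ 0.6773 -0.035   0.1037]
   TRI [0.7168 0.1016 0.0037] [np.float64(0.003233036915520524), np.float64(0.005267379634986491), np.float64(0.004126877892593966)]
spindle wrist 0.84 [307.2 268.8] [0.376  0.0196 0.3729]
spindle scene 0.92 [319.424 200.2  ] [0.6539 0.0405 0.2762]
spindle side 0.92 [331.584 174.6  ] [ 0.6385 -0.0015  0.2745]
   TRI [0.6453 0.0348 0.2568] [np.float64(0.001976301531265801), np.float64(0.0035326025557064376), np.float64(0.004475879816749689)]
lever_pivot wrist 0.86 [267.328 191.4  ] [ 0.6257 -0.0192  0.163 ]
lever_pivot scene 0.63 [300.416 211.6  ] [ 0.6408 -0.0227  0.1634]
lever_pivot side 0.64 [331.712 201.28 ] [ 0.6355 -0.0205  0.1723]
   TRI [ 0.6365 -0.0195  0.1627] [np.float64(0.00621166
[... 248 characters left out ...]
 [0.6709 0.09   0.1351]
   TRI [ 0.6411 -0.0164  0.2052] [np.float64(0.0035096155876356027), np.float64(0.0027006829933549255), np.float64(0.0019590035957151655)]
dial_top wrist 0.71 [311.424 181.08 ] [0.5826 0.0348 0.1763]
dial_top side 0.5 [314.496 197.4  ] [0.58   0.0207 0.171 ]
   TRI [0.5852 0.0332 0.1678] [np.float64(0.005333651484566208), np.float64(0.005333651484566304)]
dial_plate wrist 0.78 [311.808 170.68 ] [0.5718 0.0344 0.1695]
dial_plate scene 0.83 [323.52 206.48] [0.6555 0.0533 0.2548]
dial_plate side 0.65 [318.784 195.68 ] [0.5962 0.02   0.1767]
   TRI [0.596  0.0358 0.1587] [np.float64(0.007551621082611461), np.float64(0.002709464226228324), np.float64(0.007542382998236832)]
```

View pics/w1.png

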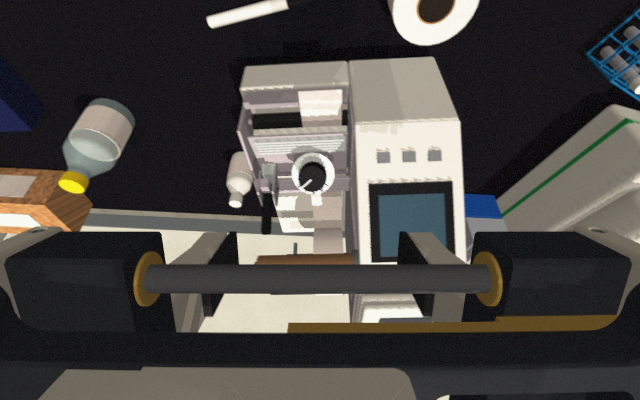

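```bash
python3 - <<'E'
from h import *
np.set_printoptions(precision=4,suppress=True)
p=arm.grab_frame('wrist'); save(p,'w2.png',(225,130,385,250),5)
for uv in [(250,68),(300,66),(340,64),(365,62),(400,60),(428,59),(354,120),(352,180),(351,220),(378,140),(440,140),(380,157),(434,155)]:
    print(uv,deproj(p,uv))
for n in('dial_top','lever_grip'):
  for m in arm.masks_of(p,n)[:1]:
    k=m['mask']&(p['range_z']>0); v,u=np.nonzero(k); X=np.array([deproj(p,(a,b)) for a,b in zip(u,v)])
    print(n,m['confidence'],k.sum(),np.median(X,0),np.percentile(X,[3,97],axis=0))
    if n=='dial_top':
        # end plane: highest along axis
        ax=np.array([-.588,0,.809]); h=X@ax; 
        print('h',np.percentile(h,[5,25,50,75,95])); T=X[h>np.percentile(h,97)-.006]; print('top',len(T),T.mean(0),(T.min(0)+T.max(0))/2); U,S,V=np.linalg.svd(T-T.mean(0)); print('normal',V[2])
E
```

```text
(250, 68) [ 0.5415 -0.0546  0.0199]
(300, 66) [0.5316 0.0122 0.0214]
(340, 64) [0.5231 0.0645 0.0226]
(365, 62) [0.5186 0.0973 0.0201]
(400, 60) [0.5113 0.1425 0.0202]
(428, 59) [0.5064 0.1788 0.0199]
(354, 120) [0.5262 0.0764 0.1289]
(352, 180) [0.616  0.0896 0.1424]
(351, 220) [0.659  0.0937 0.1783]
(378, 140) [0.528  0.1012 0.1567]
(440, 140) [0.5197 0.1673 0.1586]
(380, 157) [0.5372 0.1039 0.173 ]
(434, 155) [0.5285 0.1608 0.1731]
dial_top 0.64 41413 [0.5573 0.0904 0.1366] [[ 0.5078 -0.0436  0.0291]
 [ 0.8037  0.1859  0.2949]]
h [-0.3709 -0.2588 -0.2204 -0.1678 -0.1422]
top 2959 [0.6053 0.1389 0.2768] [0.52   0.1172 0.3099]
normal [-0.0778  0.602   0.7947]
```

View pics/w2.png

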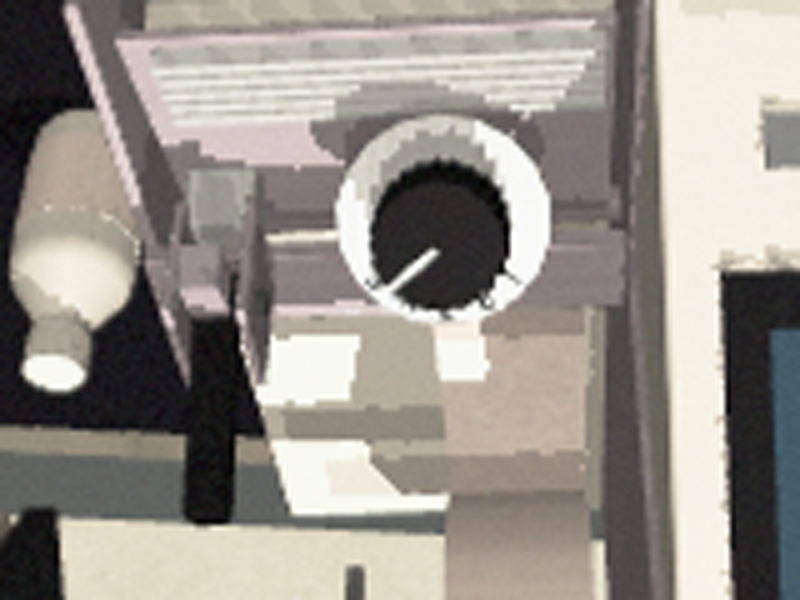

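```bash
cat > dial.py <<'E'
from h import *
np.set_printoptions(precision=4,suppress=True)
def dialfit(p,c0,rad=45,psi=8.5):
    a=np.radians(psi); n=np.array([-.588*np.cos(a),-.588*np.sin(a),.809]); l=np.array([-np.sin(a),np.cos(a),0]); u=np.cross(l,n)
    v,c=np.mgrid[0:400,0:640]; k=(p['range_z']>0)&(np.hypot(v-c0[1],c-c0[0])<rad)
    X=np.array([deproj(p,(b+0.,a_+0.)) for a_,b in zip(*np.nonzero(k))]); F=p['frame'][k].mean(1)
    H=X@n; hist,e=np.histogram(H,60); 
    print('hist top',[(round(e[i],4),hist[i]) for i in np.argsort(-hist)[:8]])
    return X,F,H,n,l,u
if __name__=='__main__':
    p=arm.grab_frame('wrist')
    X,F,H,n,l,u=dialfit(p,(313,178),24)
    d0=p and deproj(p,(313,180)); h0=d0@n
    print('h at knob',h0)
    for lo,hi,nm in((-.004,.004,'end'),(-.029,-.019,'plate')):
        k=(H>h0+lo)&(H<h0+hi); Y=X[k]; 
        L,U=Y@l,Y@u; print(nm,k.sum(),'h',np.median(H[k]),'L',L.min(),L.max(),'U',U.min(),U.max())
        c=(L.min()+L.max())/2*l+(U.min()+U.max())/2*u+np.median(H[k])*n; print('centre',c)
        q=Y-Y.mean(0); print('normal',np.linalg.svd(q,full_matrices=False)[2][2])
E
python3 dial.py
```

```text
hist top [(np.float64(-0.2238), np.int64(623)), (np.float64(-0.1993), np.int64(517)), (np.float64(-0.2028), np.int64(79)), (np.float64(-0.2273), np.int64(56)), (np.float64(-0.3393), np.int64(42)), (np.float64(-0.3428), np.int64(40)), (np.float64(-0.2623), np.int64(39)), (np.float64(-0.2728), np.int64(39))]
h at knob -0.19693269580497957
end 569 h -0.19821182947903623 L -0.06767646451320547 -0.036082952254584987 U 0.5540963614333715 0.5867735134039002
centre [0.5793 0.0341 0.1751]
normal [ 0.5839  0.0919 -0.8066]
plate 697 h -0.2226560307731406 L -0.07875131604874079 -0.026175351263968936 U 0.5462552760930898 0.5963644311298973
centre [0.5944 0.0358 0.1558]
normal [ 0.576   0.0915 -0.8123]
```

```bash
python3 - <<'E'
from h import *
go([.559,.0307,.204],Rtgt(36,8.8,1,5)); print(Rtgt(36,8.8)[:,0]*.052/.03)
print('26deg about x units',Rtgt(36,8.8)[:,0]*26/5)
E
```

```text
shift units [ 3.66  0.1  -4.15] turn units [ 0.55  0.48 -0.09]
[ 1.00683452  0.15586622 -1.40229612]
26deg about x units [ 3.02050356  0.46759866 -4.20688837]
```

```bash
python3 -m inch '.61 .02 -.6 .09 .08 -.015;.61 .02 -.7 .09 .08 -.015;.61 .02 -.7 .09 .08 -.015;.61 .02 -.7 .09 .08 -.015;.61 .02 -.7 .09 .08 -.015;.61 .02 -.75 .09 .08 -.015;0 0 0 0 0 0;0 0 0 0 0 0' .47
python3 - <<'E'
from h import *
go([.5892,.0354,.162],Rtgt(36,8.8,1,5))
p=arm.grab_frame('wrist'); save(p,'w3.png')
E
```

```text
t: 7.35
eef_pos: [0.5641, 0.0274, 0.217]
ee_rot: [0.1, 0.964, 0.17]
force: [-1.2, 0.2, 0.3]
width: 0.0412
shift units [ 0.84  0.27 -1.83] turn units [-0.04 -0.26 -0.06]
```

View pics/w3.png

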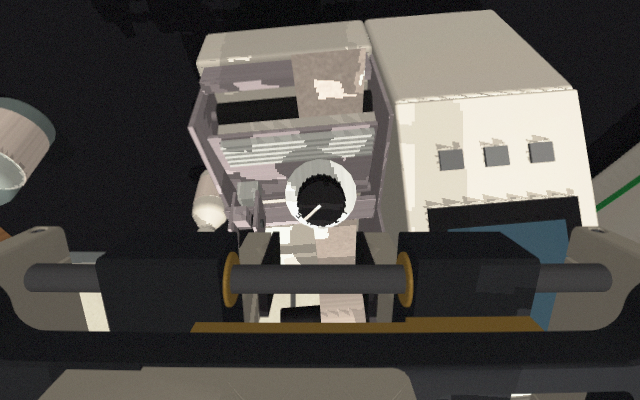

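```bash
python3 -m inch '.2 .07 -.45 0 -.06 0;.2 .07 -.45 0 -.06 0;0 0 0 0 0 0;0 0 0 0 0 0'
python3 - <<'E'
from h import *
s=arm.get_state();print(s['q'].round(3),s['force'].round(1),s['joint_efforts'].round(1))
go([.5892,.0354,.162],Rtgt(36,8.8,1,5))
E
```

```text
t: 7.9
eef_pos: [0.5792, 0.0282, 0.2039]
ee_rot: [0.114, 0.973, 0.189]
force: [-1.5, -0.2, 0.0]
width: 0.0413
[ 0.276 -0.077 -1.016  0.946 -0.061 -2.703] [-1.5 -0.2  0. ] [ -0.1 -18.3  25.    2.7   0.9   0. ]
shift units [ 0.33  0.24 -1.4 ] turn units [-0.12 -0.37 -0.15]
```

```bash
python3 - <<'E'
from h import *
n=-Rtgt(36,8.8)[:,0]; pl=np.array([.5938,.0361,.1555])
for L in (32,29):
  go(pl+.045*n,Rtgt(L,8.8)); go(pl+.012*n,Rtgt(L,8.8))
E
```

```text
shift units [-0.39  0.13 -0.4 ] turn units [-0.78  0.32  0.7 ]
shift units [ 0.25  0.23 -1.29] turn units [-0.78  0.32  0.7 ]
shift units [-0.39  0.13 -0.4 ] turn units [-0.86  0.92  0.71]
shift units [ 0.25  0.23 -1.29] turn units [-0.86  0.92  0.71]
```

```bash
python3 -m inch '-.1 .05 .1 -.22 .23 .18;-.1 .05 0 -.22 .23 .18;-.1 .03 0 -.22 .23 .18;-.09 0 0 -.22 .23 .18;0 0 0 0 0 0'
python3 - <<'E'
from h import *
s=arm.get_state();print(s['q'].round(3),s['force'].round(1))
n=-Rtgt(36,8.8)[:,0]; pl=np.array([.5938,.0361,.1555])
go(pl+.045*n,Rtgt(29,8.8)); go(pl+.012*n,Rtgt(29,8.8))
E
```

```text
t: 8.52
eef_pos: [0.5679, 0.033, 0.2071]
ee_rot: [-0.002, 1.065, 0.153]
force: [0.9, 0.1, -0.4]
width: 0.0411
[ 0.474 -0.077 -0.844  0.459 -0.353 -2.285] [ 0.9  0.1 -0.4]
shift units [-0.01 -0.03 -0.51] turn units [ 0.01  0.   -0.02]
shift units [ 0.63  0.07 -1.4 ] turn units [ 0.01  0.   -0.02]
```

```bash
python3 -m inch '.1 .01 -.3 0 0 0;.13 .015 -.3 0 0 0;.13 .015 -.3 0 0 0;.13 .015 -.25 0 0 0;.14 .015 -.25 0 0 0;0 0 0 0 0 0'
python3 - <<'E'
from h import *
s=arm.get_state();print(s['q'].round(3),s['force'].round(1))
n=-Rtgt(36,8.8)[:,0]; pl=np.array([.5938,.0361,.1555])
go(pl+.012*n,Rtgt(29,8.8))
p=arm.grab_frame('wrist'); save(p,'w4.png',(160,120,480,320),2.4)
E
```

```text
t: 9.28
eef_pos: [0.5856, 0.0332, 0.1622]
ee_rot: [-0.005, 1.069, 0.149]
force: [-0.5, 0.3, 0.2]
width: 0.041
[ 0.371  0.016 -0.948  0.743 -0.157 -2.498] [-0.5  0.3  0.2]
shift units [0.04 0.06 0.1 ] turn units [ 0.03 -0.05  0.01]
```

View pics/w4.png

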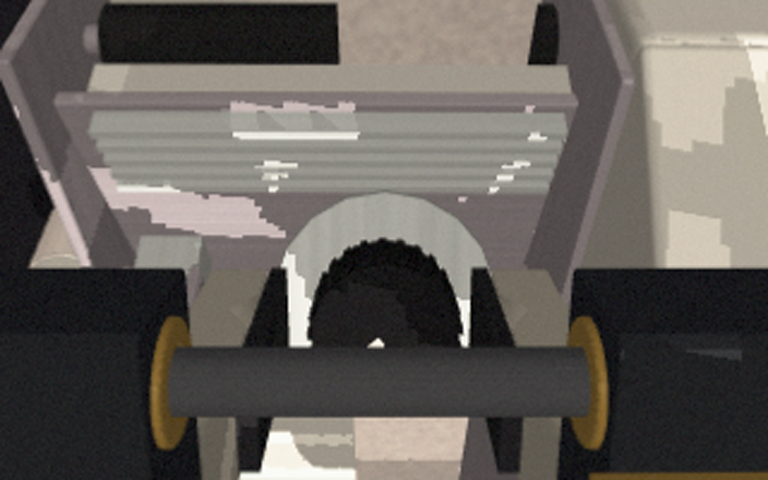

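```bash
python3 -m inch '.04 .06 0 0 0 0;0 0 0 0 0 0;0 0 0 0 0 0;0 0 0 0 0 0;-.54 -.085 .755 -.54 -.085 .755' 0 25 >/dev/null & wait; python3 - <<'E'
from h import *
s=arm.get_state();print(s['t'],s['eef_pos'],s['q'].round(3),s['force'].round(1),s['width'])
E
```

```text
9.95 [0.57102293 0.03281584 0.18428575] [ 0.443 -0.041 -0.908  0.597 -0.268 -2.323] [ 0.9 -1.4  1.6] 0.02445457290635502
```

That last row was my error: I put the turn values in the shift columns too, so the gripper slid off the knob. I'll reopen, go back down, and look.

```bash
python3 -m inch '0 0 0 0 0 0;0 0 0 0 0 0;0 0 0 0 0 0;0 0 0 0 0 0' .47 25
python3 - <<'E'
from h import *
n=-Rtgt(36,8.8)[:,0]; pl=np.array([.5938,.0361,.1555])
s=arm.get_state();print(s['q'].round(3),s['force'].round(1))
go(pl+.012*n,Rtgt(29,8.8))
p=arm.grab_frame('side'); r=arm.place_of(p,'dial_top'); print([(x['confidence'],px(p,x['position'])) for x in r[:2]])
E
```

```text
t: 10.45
eef_pos: [0.5716, 0.0331, 0.1862]
ee_rot: [-0.103, 1.066, 0.129]
force: [-0.1, -0.2, -0.5]
width: 0.0412
[ 0.442 -0.043 -0.909  0.6   -0.267 -2.327] [-0.1 -0.2 -0.5]
shift units [ 0.51  0.06 -0.7 ] turn units [ 0.57  0.06 -0.75]
[(0.54, array([316.096, 196.4  ]))]
```

```bash
python3 -m inch '.13 .02 -.17 .14 .02 -.19;.13 .02 -.18 .14 .02 -.19;.13 .01 -.18 .14 .01 -.19;.12 .01 -.17 .14 .01 -.19;0 0 0 0 0 0' .47
python3 -m inch '0 0 0 0 0 0;0 0 0 0 0 0;0 0 0 0 0 0;0 0 0 0 0 0' 0 30
python3 -m inch '0 0 0 -.54 -.085 .755;0 0 0 -.54 -.085 .755;0 0 0 -.54 -.085 .755;0 0 0 -.54 -.085 .755;0 0 0 -.54 -.085 .755;0 0 0 -.54 -.085 .755;0 0 0 0 0 0'
python3 - <<'E'
from h import *
n=-Rtgt(36,8.8)[:,0]; pl=np.array([.5938,.0361,.1555])
s=arm.get_state();print(s['q'].round(3),s['force'].round(1),s['moment'].round(2))
go(pl+.012*n,Rtgt(29,8.8))
E
```

```text
t: 11.18
eef_pos: [0.5868, 0.0347, 0.1647]
ee_rot: [-0.002, 1.065, 0.151]
force: [0.2, -0.3, 1.1]
width: 0.041
t: 11.68
eef_pos: [0.587, 0.0348, 0.1658]
ee_rot: [-0.002, 1.064, 0.151]
force: [3.4, -3.8, -2.5]
width: 0.0307
t: 12.55
eef_pos: [0.5875, 0.0354, 0.1665]
ee_rot: [-0.584, 1.059, 0.042]
force: [-17.2, 5.9, -26.1]
width: 0.0309
[ 0.254  0.008 -1.017  1.173 -0.112 -2.343] [-17.2   5.9 -26.1] [ 1.42 11.77  1.04]
shift units [-0.02 -0.01 -0.04] turn units [ 3.23  0.38 -4.57]
```

```bash
python3 -m inch '0 0 0 0 0 0;0 0 0 0 0 0;0 0 0 0 0 0;0 0 0 .54 .07 -.76;0 0 0 .54 .06 -.76;0 0 0 .54 .06 -.76;0 0 0 .54 .06 -.76;0 0 0 .54 .06 -.76;0 0 0 .54 .06 -.76;0 0 0 0 0 0' .47 15
python3 - <<'E'
from h import *
n=-Rtgt(36,8.8)[:,0]; pl=np.array([.5938,.0361,.1555])
s=arm.get_state();print(s['q'].round(3),s['force'].round(1),s['moment'].round(2))
go(pl+.012*n,Rtgt(29,8.8))
p=arm.grab_frame('wrist'); save(p,'w5.png',(270,180,370,290),5)
E
```

```text
t: 13.8
eef_pos: [0.5886, 0.035, 0.1704]
ee_rot: [-0.001, 1.057, 0.151]
force: [-0.8, 0.2, -0.0]
width: 0.0414
[ 0.375  0.006 -0.941  0.738 -0.163 -2.498] [-0.8  0.2 -0. ] [-0.19  1.59  0.03]
shift units [-0.06  0.   -0.17] turn units [-0.01  0.09  0.02]
```

View pics/w5.png

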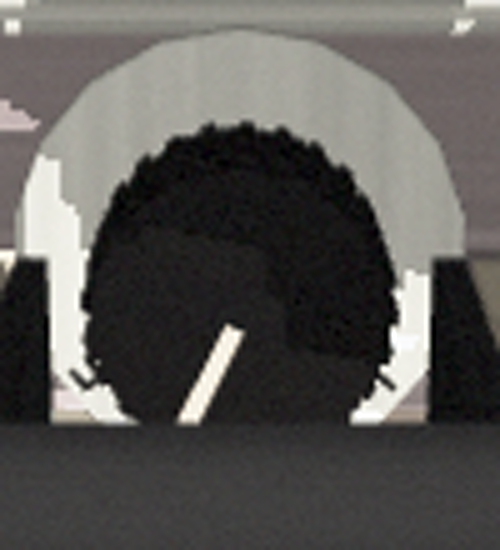

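```bash
python3 -m inch '-.03 0 -.08 0 .05 0;-.03 0 -.08 0 .04 0;0 0 0 0 0 0' .47
python3 -m inch '0 0 0 0 0 0;0 0 0 0 0 0;0 0 0 0 0 0;0 0 0 0 0 0;0 0 0 -.54 -.085 .755;0 0 0 -.54 -.085 .755;0 0 0 -.54 -.085 .755;0 0 0 -.54 -.085 .755;0 0 0 -.54 -.085 .755;0 0 0 -.5 -.08 .7' 0 15
python3 -m inch '0 0 0 0 0 0;0 0 0 0 0 0;0 0 0 .53 .07 -.75;0 0 0 .53 .06 -.75;0 0 0 .53 .06 -.75;0 0 0 .53 .06 -.75;0 0 0 .53 .06 -.75;0 0 0 .53 .06 -.75;0 0 0 0 0 0' .47 15
python3 - <<'E'
from h import *
n=-Rtgt(36,8.8)[:,0]; pl=np.array([.5938,.0361,.1555])
s=arm.get_state();print(s['q'].round(3),s['force'].round(1),s['moment'].round(2))
go(pl+.012*n,Rtgt(29,8.8))
E
```

```text
t: 14.22
eef_pos: [0.5864, 0.0348, 0.1646]
ee_rot: [0.0, 1.067, 0.152]
force: [-0.4, -0.8, 0.1]
width: 0.0409
t: 15.48
eef_pos: [0.5873, 0.0352, 0.1662]
ee_rot: [-0.577, 1.059, 0.042]
force: [-7.2, 7.3, -24.3]
width: 0.0312
t: 16.6
eef_pos: [0.5882, 0.0348, 0.1694]
ee_rot: [-0.002, 1.06, 0.148]
force: [0.5, 1.0, 0.9]
width: 0.0409
[ 0.378  0.008 -0.939  0.732 -0.167 -2.495] [0.5 1.  0.9] [-0.26  1.62  0.05]
shift units [-0.05  0.01 -0.14] turn units [0.   0.05 0.04]
```

```bash
python3 -m inch '-.03 0 -.05 0 .05 0;0 0 0 0 0 0;0 0 0 0 0 0;0 0 0 0 0 0;0 0 0 0 0 0;0 0 0 -.54 -.085 .755;0 0 0 -.54 -.085 .755;0 0 0 -.54 -.085 .755;0 0 0 -.54 -.085 .755;0 0 0 -.54 -.085 .755;0 0 0 -.5 -.08 .7' 0 15
python3 -m inch '0 0 0 0 0 0;0 0 0 0 0 0;0 0 0 .53 .07 -.75;0 0 0 .53 .06 -.75;0 0 0 .53 .06 -.75;0 0 0 .53 .06 -.75;0 0 0 .53 .06 -.75;0 0 0 .53 .06 -.75;0 0 0 0 0 0' .47 15
python3 -m inch '-.4 -.06 .6 0 0 0;-.6 -.09 .8 0 0 0;-.6 -.09 .8 0 0 0;-.6 -.09 .8 0 0 0;-.6 -.09 .8 0 0 0;0 0 0 0 0 0' .47 15
python3 - <<'E'
from h import *
np.set_printoptions(precision=4,suppress=True)
s=arm.get_state();print(s['q'].round(3),s['force'].round(1))
p=arm.grab_frame('wrist'); save(p,'w6.png',(200,110,420,270),3.6)
for t in('lever_grip','lever_pivot'):
  r=arm.place_of(p,t)
  if r: uv=px(p,r[0]['position']); print(t,r[0]['confidence'],uv,deproj(p,uv))
E
```

```text
t: 17.98
eef_pos: [0.5878, 0.0361, 0.1685]
ee_rot: [-0.575, 1.055, 0.044]
force: [-8.3, 11.7, -22.3]
width: 0.0311
t: 19.1
eef_pos: [0.5885, 0.0345, 0.1709]
ee_rot: [-0.006, 1.059, 0.143]
force: [0.5, -0.0, 0.2]
width: 0.041
t: 19.85
eef_pos: [0.5044, 0.022, 0.2873]
ee_rot: [-0.005, 1.055, 0.146]
force: [1.6, -1.0, 0.6]
width: 0.0409
[ 0.581 -0.298 -0.785  0.357 -0.639 -2.241] [ 1.6 -1.   0.6]
lever_grip 0.55 [266.176   6.08 ] [ 0.466  -0.0393  0.0127]
lever_pivot 0.98 [261.696 215.2  ] [ 0.6282 -0.0206  0.1635]
```

View pics/w6.png

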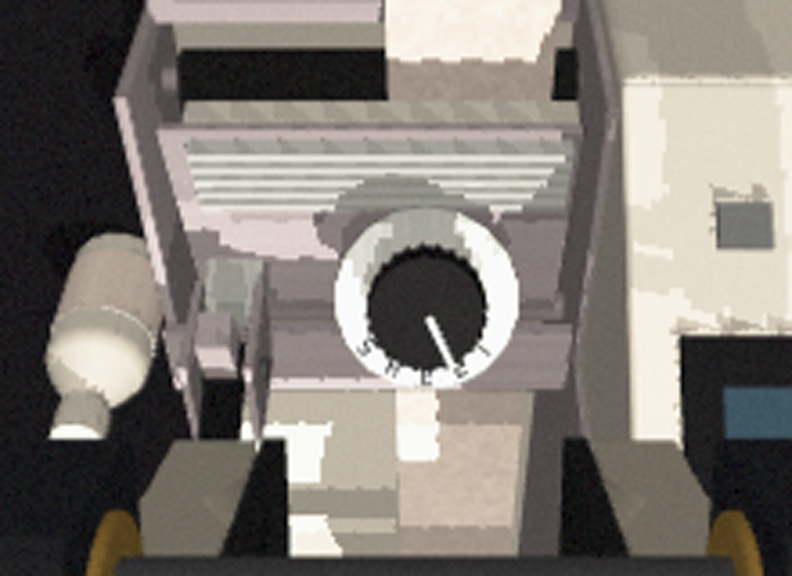

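```bash
cat >> h.py <<'E'
PIV=np.array([.633,-.0208,.155]); FR=np.array([-np.cos(np.radians(8.8)),-np.sin(np.radians(8.8)),0])
def lev(th,r): return PIV+r*(np.cos(th)*FR+np.array([0,0,np.sin(th)]))
E
python3 - <<'E'
from h import *
np.set_printoptions(precision=4,suppress=True)
R=Rtgt(38,8.8); G=lev(1.72,.044)+.008*R[:,0]; print(G)
go(G-.06*R[:,0],R); print('approach units',R[:,0]*2)
E
```

```text
[ 0.6443 -0.019   0.1922]
shift units [ 3.45 -1.54 -1.48] turn units [ 0.3  -1.72  0.06]
approach units [ 1.2168  0.1884 -1.576 ]
```

```bash
python3 -m inch '0 -.3 0 .05 -.29 .01;.5 -.3 -.2 .05 -.29 .01;.5 -.3 -.2 .05 -.29 .01;.5 -.3 -.2 .05 -.29 .01;.65 -.2 -.3 .05 -.29 .01;.65 -.14 -.3 .05 -.27 .01;.65 0 -.28 0 0 0;0 0 0 0 0 0' .3 8
python3 - <<'E'
from h import *
np.set_printoptions(precision=4,suppress=True)
s=arm.get_state();print(s['q'].round(3),s['force'].round(1))
R=Rtgt(38,8.8); G=lev(1.72,.044)+.008*R[:,0]; go(G,R)
p=arm.grab_frame('wrist');q=arm.grab_frame('side')
for t in('lever_grip','lever_pivot'):
 for w in(p,q):
  r=arm.place_of(w,t)
  if r: uv=px(w,r[0]['position']); print(t,r[0]['confidence'],uv,deproj(w,uv))
a=cv2.resize(p['frame'][150:350,160:480],None,fx=2,fy=2);b=cv2.resize(q['frame'][140:260,240:400],(640,480))
cv2.imwrite('pics/w7.png',cv2.resize(np.vstack([a,b[:200*2]])[:,:,::-1],(480,600)))
E
```

```text
t: 21.0
eef_pos: [0.6078, -0.0253, 0.2369]
ee_rot: [-0.001, 0.912, 0.151]
force: [0.4, -1.5, 0.3]
width: 0.0259
[ 0.264 -0.079 -0.896  0.612 -0.12  -2.268] [ 0.4 -1.5  0.3]
shift units [ 1.22  0.21 -1.49] turn units [ 0.02 -0.05  0.02]
lever_grip 0.91 [317.184 225.08 ] [ 0.6397 -0.0204  0.2035]
lever_grip 0.51 [332.928 192.52 ] [0.6704 0.0939 0.1328]
lever_pivot 0.97 [318.272 168.4  ] [ 0.6271 -0.0216  0.1627]
lever_pivot 0.76 [332.224 204.48 ] [ 0.6361 -0.0262  0.1617]
```

View pics/w7.png

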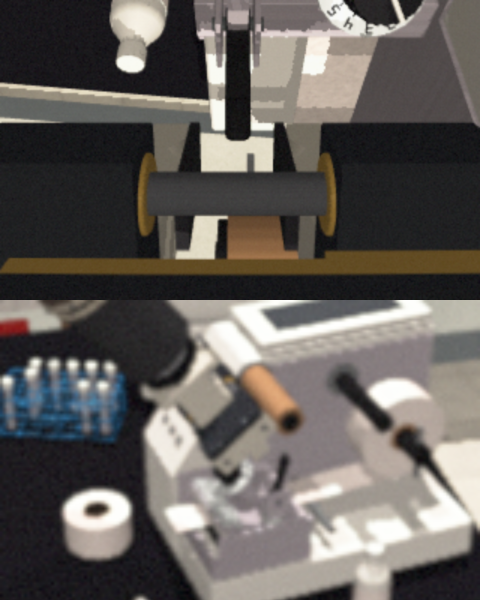

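```bash
python3 -m inch '.24 .04 -.3 0 0 0;.24 .04 -.3 0 0 0;.25 .04 -.3 0 0 0;.25 .04 -.3 0 0 0;.24 .04 -.29 0 0 0;0 0 0 0 0 0'
python3 -m inch '0 0 0 0 0 0;0 0 0 0 0 0;0 0 0 0 0 0' 0 8
python3 - <<'E'
from h import *
np.set_printoptions(precision=3,suppress=True)
s=arm.get_state();print(s['q'].round(3),s['force'].round(1))
R=Rtgt(38,8.8); go(lev(1.72,.044)+.008*R[:,0],R)
prev=s['eef_pos']
for i,th in enumerate(np.linspace(1.72,0,12)[1:]):
    R=Rtgt(38-10*(i+1)/11,8.8); X=lev(th,.044)+.008*R[:,0]; print(round(th,2),(X-prev)/.03); prev=X
E
```

```text
t: 22.05
eef_pos: [0.6453, -0.0236, 0.2063]
ee_rot: [0.023, 0.925, 0.183]
force: [0.1, 0.2, 0.6]
width: 0.026
t: 22.42
eef_pos: [0.645, -0.0211, 0.2066]
ee_rot: [0.025, 0.923, 0.189]
force: [-5.2, 15.2, -1.7]
width: 0.0134
[ 0.195  0.032 -0.887  0.719 -0.006 -2.319] [-5.2 15.2 -1.7]
shift units [-0.02  0.07 -0.48] turn units [-0.14 -0.21 -0.18]
1.56 [-0.251  0.032 -0.465]
1.41 [-0.229 -0.035 -0.022]
1.25 [-0.223 -0.035 -0.057]
1.09 [-0.212 -0.033 -0.091]
0.94 [-0.196 -0.03  -0.123]
0.78 [-0.175 -0.027 -0.152]
0.63 [-0.15  -0.023 -0.177]
0.47 [-0.121 -0.019 -0.198]
0.31 [-0.09  -0.014 -0.214]
0.16 [-0.056 -0.009 -0.225]
0.0 [-0.021 -0.003 -0.23 ]
```

```bash
python3 - <<'E'
from h import *
np.set_printoptions(precision=3,suppress=True)
s=arm.get_state(); prev=s['eef_pos']; Rp=Rcur(); N=16
for i,th in enumerate(np.linspace(1.73,0,N+1)[1:]):
    f=(i+1)/N; R=Rtgt(37-9*min(1,f*1.3),8.8); X=lev(th,.056-.006*f)+(.005+.003*f)*R[:,0]; w=np.degrees(Rn.from_matrix(R@Rp.T).as_rotvec())/5
    print(round(th,2),(X-prev)/.03,w); prev=X; Rp=R
E
```

```text
1.62 [-0.205  0.04  -0.007] [-0.195  0.135 -0.18 ]
1.51 [-0.195 -0.03  -0.019] [-0.022  0.145  0.   ]
1.41 [-0.192 -0.03  -0.041] [-0.022  0.145 -0.   ]
1.3 [-0.186 -0.029 -0.062] [-0.022  0.145 -0.   ]
1.19 [-0.178 -0.028 -0.081] [-0.022  0.145  0.   ]
1.08 [-0.168 -0.026 -0.1  ] [-0.022  0.145  0.   ]
0.97 [-0.156 -0.024 -0.117] [-0.022  0.145  0.   ]
0.86 [-0.142 -0.022 -0.133] [-0.022  0.145 -0.   ]
0.76 [-0.127 -0.02  -0.147] [-0.022  0.145 -0.   ]
0.65 [-0.111 -0.017 -0.159] [-0.022  0.145 -0.   ]
0.54 [-0.093 -0.014 -0.169] [-0.022  0.145  0.   ]
0.43 [-0.075 -0.012 -0.177] [-0.022  0.145 -0.   ]
0.32 [-0.054 -0.008 -0.182] [-0.007  0.044  0.   ]
0.22 [-0.034 -0.005 -0.186] [0. 0. 0.]
0.11 [-0.014 -0.002 -0.187] [0. 0. 0.]
0.0 [ 0.006  0.001 -0.187] [0. 0. 0.]
```

```bash
python3 -m inch '-.2 .04 0 -.19 .13 -.18;-.2 -.03 -.02 -.02 .15 0;-.19 -.03 -.04 -.02 .15 0;-.19 -.03 -.06 -.02 .15 0;-.18 -.03 -.08 -.02 .15 0;-.17 -.03 -.1 -.02 .15 0;-.16 -.02 -.12 -.02 .15 0;-.14 -.02 -.13 -.02 .15 0;0 0 0 0 0 0'
python3 - <<'E'
from h import *
np.set_printoptions(precision=3,suppress=True)
s=arm.get_state();print(s['q'].round(3),s['force'].round(1))
R=Rtgt(31.2,8.8); go(lev(.86,.053)+.0065*R[:,0],R)
E
```

```text
t: 23.55
eef_pos: [0.6071, -0.0271, 0.197]
ee_rot: [0.005, 1.021, 0.157]
force: [-6.4, 14.5, 11.5]
width: 0.0143
[ 0.314  0.001 -0.772  0.316 -0.266 -2.015] [-6.4 14.5 11.5]
shift units [-0.16  0.05 -0.25] turn units [-0.04  0.05  0.01]
```

```bash
python3 -m inch '-.17 .03 -.2 -.02 .15 0;-.14 .01 -.22 -.02 .15 0;-.12 .01 -.22 -.02 .15 0;-.09 0 -.21 -.02 .15 0;-.06 0 -.2 -.02 .05 0;-.03 0 -.2 0 0 0;-.01 0 -.19 0 0 0;0 0 -.19 0 0 0;0 0 0 0 0 0'
python3 - <<'E'
from h import *
np.set_printoptions(precision=3,suppress=True)
s=arm.get_state();print(s['q'].round(3),s['force'].round(1))
R=Rtgt(28,8.8); go(lev(0,.05)+.008*R[:,0],R)
E
```

```text
t: 24.68
eef_pos: [0.5831, -0.0291, 0.1421]
ee_rot: [0.0, 1.092, 0.149]
force: [-8.3, 7.4, 0.2]
width: 0.0119
[ 0.311  0.055 -0.854  0.381 -0.202 -2.089] [-8.3  7.4  0.2]
shift units [0.14 0.04 0.19] turn units [ 0.01 -0.11  0.06]
```

```bash
python3 -m inch '.1 .02 -.1 0 0 0;0 0 -.1 0 0 0;0 0 0 0 0 0'
python3 -m inch '0 0 0 0 0 0;0 0 0 0 0 0;0 0 .3 0 0 0;-.1 0 .5 0 0 0;-.2 0 .6 0 0 0;-.3 0 .7 0 0 0;-.5 0 .8 0 0 0;-.5 0 .8 0 0 0;0 0 0 0 0 0' .22
python3 - <<'E'
from h import *
np.set_printoptions(precision=4,suppress=True)
p=arm.grab_frame('wrist'); save(p,'w8.png',(200,60,440,240),3.3)
for t in('lever_grip','lever_pivot'):
  r=arm.place_of(p,t)
  if r: uv=px(p,r[0]['position']); print(t,r[0]['confidence'],uv,deproj(p,uv))
print([proj(p,lev(0,r)) for r in(0,.03,.06)],lev(0,.045),lev(0,.06))
E
```

```text
t: 25.05
eef_pos: [0.5861, -0.0286, 0.1361]
ee_rot: [0.0, 1.092, 0.148]
force: [-6.7, 6.9, -0.1]
width: 0.0119
t: 26.18
eef_pos: [0.5404, -0.0282, 0.2509]
ee_rot: [0.003, 1.085, 0.151]
force: [0.2, 0.2, -0.2]
width: 0.0189
lever_grip 0.86 [307.904 199.6  ] [ 0.5849 -0.0293  0.1692]
lever_pivot 0.81 [312.704 228.12 ] [ 0.6277 -0.0194  0.1628]
[array([310.594, 225.353]), array([309.9144, 203.4886]), array([309.1299, 178.1796])] [ 0.5885 -0.0277  0.155 ] [ 0.5737 -0.03    0.155 ]
```

View pics/w8.png

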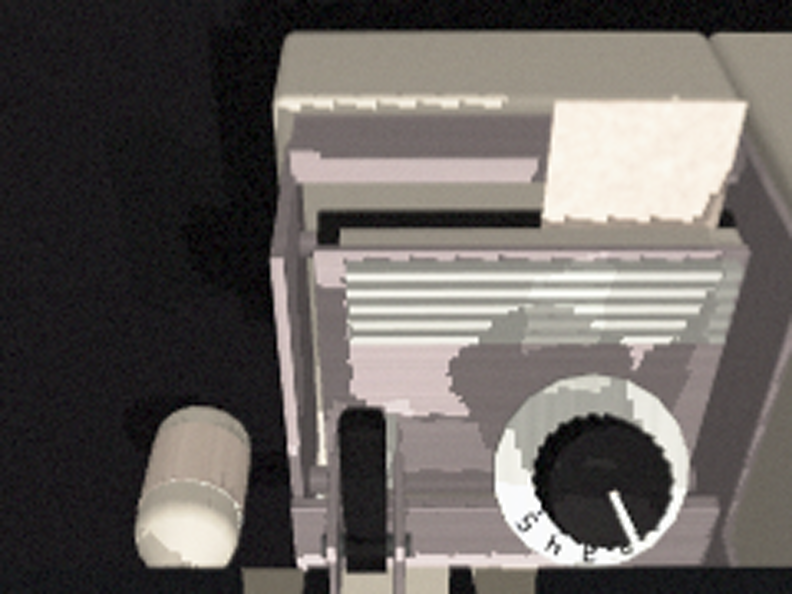

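```bash
cat > prof.py <<'E'
from h import *
np.set_printoptions(precision=4,suppress=True)
p=arm.grab_frame('wrist')
c=[proj(p,lev(0,r)) for r in (.0,.07)]
for t in np.linspace(0,1.1,23):
    uv=c[0]+(c[1]-c[0])*t
    X=np.median([deproj(p,uv+[d,0]) for d in(-2,-1,0,1,2)],0)
    print(uv.round(0),'front',((X-PIV)@FR*1e3).round(1),'up',((X-PIV)[2]*1e3).round(1))
E
python3 prof.py
```

```text
[311. 229.] front 6.8 up 5.8
[311. 226.] front 10.6 up 5.7
[311. 223.] front 14.8 up 5.9
[311. 221.] front 20.5 up 7.6
[311. 218.] front 25.3 up 8.5
[311. 215.] front 30.0 up 9.4
[310. 212.] front 33.1 up 9.0
[310. 209.] front 37.8 up 10.1
[310. 206.] front 43.7 up 12.8
[310. 204.] front 48.2 up 13.9
[310. 201.] front 52.3 up 14.6
[310. 198.] front 55.5 up 14.7
[310. 195.] front 58.0 up 13.9
[310. 192.] front 59.6 up 12.6
[310. 189.] front 59.9 up 9.5
[310. 187.] front 17.4 up -42.0
[310. 184.] front 21.4 up -41.6
[309. 181.] front 25.7 up -41.1
[309. 178.] front 28.6 up -41.7
[309. 175.] front 32.7 up -41.5
[309. 172.] front 36.2 up -41.7
[309. 170.] front 39.6 up -41.8
[309. 167.] front 48.2 up -35.0
```

```bash
python3 - <<'E'
from h import *
X=lev(0,.043);X[2]=.185
go(X,Rtgt(28,8.8))
E
```

```text
shift units [ 1.69  0.04 -2.08] turn units [ 0.01 -0.1   0.07]
```

```bash
python3 -m inch '.4 .01 -.2 0 0 0;.4 .01 -.4 0 0 0;.4 .01 -.5 0 0 0;.3 .01 -.5 0 0 0;.2 0 -.45 0 0 0;0 0 0 0 0 0' 0 20
python3 -m inch '0 0 -.2 0 0 0;0 0 -.2 0 0 0;0 0 -.15 0 0 0;0 0 -.1 0 0 0;0 0 0 0 0 0'
python3 - <<'E'
from h import *
s=arm.get_state(); print(((s['eef_pos']-PIV)@FR).round(4),s['q'].round(3))
E
```

```text
t: 27.12
eef_pos: [0.5909, -0.0277, 0.1838]
ee_rot: [-0.001, 1.094, 0.147]
force: [-0.5, -0.2, -0.8]
width: 0.0008
t: 27.75
eef_pos: [0.5909, -0.0272, 0.167]
ee_rot: [0.001, 1.09, 0.149]
force: [-0.2, 0.3, -0.0]
width: -0.0002
0.0426 [ 0.326  0.033 -0.774  0.28  -0.301 -1.998]
```

```bash
python3 -m inch '0 0 -.1 0 0 0;0 0 -.07 0 0 0;0 0 0 0 0 0'; python3 -m inch '0 0 -.1 0 0 0;0 0 0 0 0 0'; python3 -m inch '0 0 -.1 0 0 0;0 0 0 0 0 0'
```

```text
t: 28.12
eef_pos: [0.5914, -0.0272, 0.1631]
ee_rot: [0.001, 1.088, 0.149]
force: [-8.2, -0.2, 12.0]
width: 0.0001
t: 28.38
eef_pos: [0.5917, -0.0273, 0.1619]
ee_rot: [0.001, 1.085, 0.148]
force: [-20.3, 0.0, 28.4]
width: 0.0001
t: 28.62
eef_pos: [0.592, -0.0274, 0.1609]
ee_rot: [0.001, 1.083, 0.148]
force: [-34.5, 0.8, 46.8]
width: 0.0007
```

```bash
python3 -m inch '0 0 .3 0 0 0;0 0 .4 0 0 0;-.2 0 .6 0 0 0;-.4 0 .7 0 0 0;-.5 0 .8 0 0 0;-.5 0 .8 0 0 0;-.1 0 0 0 0 0;0 0 0 0 0 0'
python3 prof.py | sed -n 3,16p
python3 - <<'E'
from h import *
p=arm.grab_frame('wrist'); save(p,'w9.png',(160,60,480,260),2.4)
E
```

```text
t: 29.62
eef_pos: [0.5397, -0.0272, 0.2634]
ee_rot: [0.002, 1.09, 0.149]
force: [0.5, 0.8, -0.2]
width: 0.0006
[310. 211.] front 12.1 up 3.8
[309. 209.] front 16.1 up 3.9
[309. 206.] front 20.0 up 4.0
[309. 203.] front 23.8 up 4.2
[309. 200.] front 27.5 up 4.3
[309. 197.] front 30.4 up 3.3
[309. 194.] front 34.6 up 3.9
[309. 192.] front 38.5 up 4.2
[309. 189.] front 42.2 up 4.8
[309. 186.] front 46.0 up 5.3
[309. 183.] front 49.1 up 5.1
[309. 180.] front 53.3 up 5.8
[308. 178.] front 55.9 up 5.4
[308. 175.] front 58.5 up 4.4
```

View pics/w9.png

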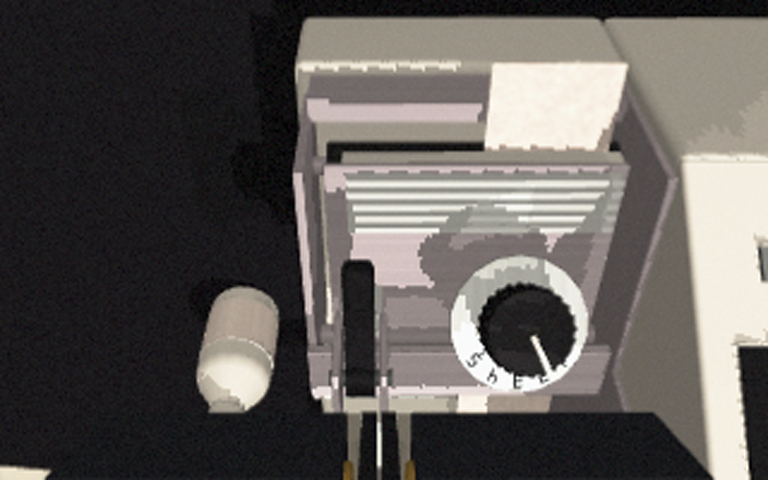

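```bash
python3 -c "
from station import arm
print(arm.job_done())"
```

```text
the job is handed in; nothing more can be done
None
```

The dial is at 2 and the lever is fully down. Both are released, and I handed the job in at about 30 s.

**Dial:** It started at 5. I turned it to 2 in three one-click grips. The close-up pictures after the dial work, after the lever sweep and at the end all show the white line on 2.

**Lever:** I gripped it from the front and swept it down in an arc. A depth check then showed it still about 0.17 rad up. I pushed it onto its stop with closed fingers and checked again: it was level within measuring noise, with its top face 4–5 mm above the axis over its whole length.

**What did not go cleanly:**
- **Mistyped row:** One of my rows moved the gripper as well as turning it, so it slid off the knob. I went back and gripped again; the dial was not upset.
- **Arm limits:** The arm could not reach the 36° lean at the dial, so I worked there at about 29°. It also stopped about 14 mm short at the lever, so I gripped the lever near its end.
- **Push force:** The last push on the lever stop read up to 47 N up and 35 N back (about 58 N together). That was through the fingertips and below the 120 N wrist limit, but above 40 N. If the fingers count as the gripper's body, that would break the 40 N limit.

At the end the gripper was about 10 cm clear and read near-zero force. I did not re-measure the other things on the bench, but saw no sign of touching any of them.

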